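# Find the soft contact spring and load it for the creep test

### The arm

A 6-joint arm with a two-finger parallel gripper is mounted at the origin on a cart in front of the work surface, level with it; the furniture and walls round the work are solid. World frame = base frame: x ahead of the robot, y to its left, z up, the work surface at z = 0. Lengths are in mm, angles in rad, forces in N, time in s.
With the tool pointing down it reaches from about 350 to 775 mm from the base axis. Payload 7.3 kg.
Tool frame: the origin (TCP) lies on the mounting face of the last link; the fingertips stand 178 mm ahead of it and the grasp point (between the pads) lies 159 mm ahead of it; z points along the fingers, y is the line along which they close (so a half turn about z gives the same grasp; the last joint's range is limited). The gripper opens to 92 mm and grips with 3 to 60 N. Pads are 19 mm wide; open, the fingers measure 130 mm over their backs; the gripper's body (75 mm by 190 mm) begins 47 mm behind the grasp point.
Start: joints at [-1.433, 0.342, 1.524, -0, 1.275, -0.146], TCP at [147.023, -503.996, 404.741] pointing down, gripper open.
Joint ranges: [-2.53, 2.53], [-0.77, 2.02], [0.04, 2.7], [-1, 4.14], [0.28, 2.66], [-3.11, 3.11]. Speed limits (rad/s): [2.57, 2.57, 3.14, 3.14, 3.14, 3.14].

### API

Orientations are given as [roll, pitch, yaw] about the fixed x, y, z axes, in that order (R = Rz(yaw) Ry(pitch) Rx(roll)).
In Python, from plant import bot, vision gives the robot as it stands. The module is installed in compiled form; this text tells all that it offers.
- The arm moves only by the shell command python3 -m crank, which reads ROWS from standard input. ROWS is a JSON list of rows, 1 to 5 of them, each of 5 numbers: the finger opening in mm, then dx, dy, dz in normalised numbers (1 is 600 mm), then a turn about the tool's z in a scale on which 1.0 is pi rad; each row is the pose to reach, as a shift and turn from the pose commanded when the command began, along the tool's axes at that moment; what a row does not reach only later rows make up. A row lasts 1/8 s, in which the tool goes at most 62.5 mm and 0.188 rad, less where a joint would pass 70% of its speed; a pose out of reach is approached as far as the arm can. The fingers move at their own pace and stop on an object; the grip force is fixed at half the most. Time passes only in rows, so rows that do not move let the fingers close. It prints the time, the measured TCP pose, the force, the opening and the grip force at its end. No shift or turn number may pass 1 either way. Input that does not fit is refused with a message, and nothing moves.
- bot.get_obs(): the state, without advancing time (a new reading comes with each control period).
- vision.capture(name): name is "scene" or "top"; returns a dict with "color" (384x512x3 uint8, red, green, blue), "K" (3x3 intrinsics, pixels), "R" (3x3) and "t" (3): a world point X has camera coordinates R X + t. Camera axes: x right, y down, z forward; pixel columns grow to the right and rows downward; lengths in mm; the calibration is good to about 2 mm. A picture is of the moment at which its call begins. There is no depth.
- bot.close_job(): hands the job in; it is judged then, once.
The state is a dict: "time": time; "joint_positions": joint angles; "dq": joint speeds; "tau": joint torques, N m; "tool_pos": TCP position; "tcp_rot": TCP orientation; "contact_force": force on the tool from outside, world axes, zero at the start; "moment": the same for the moment, N m; "grip_width": finger opening in mm; "finger_force": force on a finger pad.
Only numpy, scipy, OpenCV 4.12 (cv2) and the standard library are available. Lean on these libraries where they do the work, as an engineer would, in place of code of your own. Each camera call takes 0.05 s, during which the arm holds its last target. There are 200 camera calls.

### The job

Three test stands each hold a look-alike leaf spring clamped at one end, and one of the springs is clearly softer than the other two. Working from your left to your right, press the brass pin on the free end of each spring down until it rests on its stop, keep it there for a moment (about half a second) and let it spring back, never putting more than 20 N on a spring. Then set the brass ring weight over the pin of the softest spring, flat on its seat, and leave it there for the creep test; do not let it go on a stiff spring, and leave the beaker, tape roll and bottle alone.

Things in the scene. Friction and masses are not known exactly. Their poses are not given: they have to be found in the camera images.
- stand_k: Spring test stand fixed to the worktop, one of three alike (the letter says nothing of its place). Aluminium base 130 x 54 x 10 mm. Origin at the underside on the long middle line; z up, +x from the free end (near the robot) to the clamp (far end). Base spans x -58 to +72 mm; blue clamp block at x +30 to +66, 62 mm high; pin top at rest at x -35, z +59 mm.
- leaf_k: Steel leaf spring of that stand: strip 16 mm wide, 2 mm thick, level at rest, with a round flat seat (28 mm across, top 51 mm above the worktop) on its free end. Origin where it leaves the clamp, at (30, 0, 48) mm of the stand; axes as the stand's, free end towards -x. Bends as if hinged at its origin, springs back. More than 20 N overloads it.
- tip_k (a point): Rounded top of the brass pin (8 mm thick, 8 mm above the seat) in the middle of that leaf's seat, 65 mm from the leaf's origin; press here. Moves with the leaf. Yields linearly, 0.25 to 0.9 N/mm (the softest of the three has about a third of the stiffness of the others, which are alike), then meets a hard stop screw after 7 to 13 mm; the travel differs between stands and is not told.
- stand_m: Spring test stand fixed to the worktop, one of three alike (the letter says nothing of its place). Aluminium base 130 x 54 x 10 mm. Origin at the underside on the long middle line; z up, +x from the free end (near the robot) to the clamp (far end). Base spans x -58 to +72 mm; blue clamp block at x +30 to +66, 62 mm high; pin top at rest at x -35, z +59 mm.
- leaf_m: Steel leaf spring of that stand: strip 16 mm wide, 2 mm thick, level at rest, with a round flat seat (28 mm across, top 51 mm above the worktop) on its free end. Origin where it leaves the clamp, at (30, 0, 48) mm of the stand; axes as the stand's, free end towards -x. Bends as if hinged at its origin, springs back. More than 20 N overloads it.
- tip_m (a point): Rounded top of the brass pin (8 mm thick, 8 mm above the seat) in the middle of that leaf's seat, 65 mm from the leaf's origin; press here. Moves with the leaf. Yields linearly, 0.25 to 0.9 N/mm (the softest of the three has about a third of the stiffness of the others, which are alike), then meets a hard stop screw after 7 to 13 mm; the travel differs between stands and is not told.
- stand_t: Spring test stand fixed to the worktop, one of three alike (the letter says nothing of its place). Aluminium base 130 x 54 x 10 mm. Origin at the underside on the long middle line; z up, +x from the free end (near the robot) to the clamp (far end). Base spans x -58 to +72 mm; blue clamp block at x +30 to +66, 62 mm high; pin top at rest at x -35, z +59 mm.
- leaf_t: Steel leaf spring of that stand: strip 16 mm wide, 2 mm thick, level at rest, with a round flat seat (28 mm across, top 51 mm above the worktop) on its free end. Origin where it leaves the clamp, at (30, 0, 48) mm of the stand; axes as the stand's, free end towards -x. Bends as if hinged at its origin, springs back. More than 20 N overloads it.
- tip_t (a point): Rounded top of the brass pin (8 mm thick, 8 mm above the seat) in the middle of that leaf's seat, 65 mm from the leaf's origin; press here. Moves with the leaf. Yields linearly, 0.25 to 0.9 N/mm (the softest of the three has about a third of the stiffness of the others, which are alike), then meets a hard stop screw after 7 to 13 mm; the travel differs between stands and is not told.
- weight: Loose brass ring weight lying flat on the worktop: 44 mm across, 20 mm high, middle hole 14 mm wide right through, about 180 g. Origin at the centre of its underside, z up.
- beaker_c: Bystander: empty glass beaker, 52 mm wide, 65 mm high; origin at the centre of its underside.
- tape_roll: Bystander: roll of brown tape lying flat, 94 mm wide, 48 mm high; origin at the centre of its underside.
- amber_bottle: Bystander: amber glass bottle with black cap, 66 mm wide, 124 mm high; origin at the centre of its underside.
There are look-alikes about, which are no part of the job. Of the things that look like the weight, take the one that is farthest from the robot's base at the start.

How it is judged (in metres and radians):
On the way, in this order (a step that is already met when the one before it is completed fails the run):
1. the spring of the left stand (as the robot sees it) is pressed down to its stop (within 1.2 mm) for 0.3 s (((z of tip_k in the frame of stand_k below 0.0522 m and world y of stand_k above -0.15 m) or (z of tip_m in the frame of stand_m below 0.0482 m and world y of stand_m above -0.15 m) or (z of tip_t in the frame of stand_t below 0.0502 m and world y of stand_t above -0.15 m))), for 0.3 s.
2. the spring of the middle stand (as the robot sees it) is pressed down to its stop (within 1.2 mm) for 0.3 s (((z of tip_k in the frame of stand_k below 0.0522 m and world y of stand_k between -0.3 and -0.15 m) or (z of tip_m in the frame of stand_m below 0.0482 m and world y of stand_m between -0.3 and -0.15 m) or (z of tip_t in the frame of stand_t below 0.0502 m and world y of stand_t between -0.3 and -0.15 m))), for 0.3 s.
3. the spring of the right stand (as the robot sees it) is pressed down to its stop (within 1.2 mm) for 0.3 s (((z of tip_k in the frame of stand_k below 0.0522 m and world y of stand_k below -0.3 m) or (z of tip_m in the frame of stand_m below 0.0482 m and world y of stand_m below -0.3 m) or (z of tip_t in the frame of stand_t below 0.0502 m and world y of stand_t below -0.3 m))), for 0.3 s.
4. the ring weight sits flat over the pin of the softest spring, let go, and weighs it down by more than 4 mm (((horizontal distance between weight and tip_k below 0.006 m and z of weight in the frame of leaf_k below 0.0055 m and z of tip_k in the frame of stand_k below 0.055 m and contact force between the fingers and weight below 0.1 N and linear speed of weight below 0.02 m/s) or (horizontal distance between weight and tip_m below 0.006 m and z of weight in the frame of leaf_m below 0.0055 m and z of tip_m in the frame of stand_m below 0.055 m and contact force between the fingers and weight below 0.1 N and linear speed of weight below 0.02 m/s) or (horizontal distance between weight and tip_t below 0.006 m and z of weight in the frame of leaf_t below 0.0055 m and z of tip_t in the frame of stand_t below 0.055 m and contact force between the fingers and weight below 0.1 N and linear speed of weight below 0.02 m/s))), for 0.2 s.
At the end, for the whole second after the job is handed in: The weight is at rest, let go, over the softest spring's pin (centre within 6 mm, underside within 2.5 mm of the seat), weighing it down by over 4 mm (only the soft one yields so); the other springs are unloaded (pin tops within 2 mm of rest); beaker, tape roll and bottle at rest (((horizontal distance between weight and tip_k below 0.006 m and z of weight in the frame of leaf_k below 0.0055 m and z of tip_k in the frame of stand_k below 0.055 m and contact force between the fingers and weight below 0.1 N and linear speed of weight below 0.02 m/s and z of tip_m in the frame of stand_m above 0.057 m and z of tip_t in the frame of stand_t above 0.057 m) or (horizontal distance between weight and tip_m below 0.006 m and z of weight in the frame of leaf_m below 0.0055 m and z of tip_m in the frame of stand_m below 0.055 m and contact force between the fingers and weight below 0.1 N and linear speed of weight below 0.02 m/s and z of tip_k in the frame of stand_k above 0.057 m and z of tip_t in the frame of stand_t above 0.057 m) or (horizontal distance between weight and tip_t below 0.006 m and z of weight in the frame of leaf_t below 0.0055 m and z of tip_t in the frame of stand_t below 0.055 m and contact force between the fingers and weight below 0.1 N and linear speed of weight below 0.02 m/s and z of tip_k in the frame of stand_k above 0.057 m and z of tip_m in the frame of stand_m above 0.057 m)) and linear speed of each of beaker_c, tape_roll, amber_bottle below 0.02 m/s); the robot touches nothing.
It fails at once if more than 20 N on a spring (contact force between anything else and leaf_k above 20 N or contact force between anything else and leaf_m above 20 N or contact force between anything else and leaf_t above 20 N).
It fails at once if the weight let go on a stiff spring (at rest there with the spring down by less than 2.7 mm) ((horizontal distance between weight and tip_k below 0.006 m and z of weight in the frame of leaf_k below 0.0055 m and contact force between weight and leaf_k above 1.2 N and z of tip_k in the frame of stand_k above 0.0563 m and linear speed of weight below 0.005 m/s and contact force between the fingers and weight below 0.1 N) or (horizontal distance between weight and tip_m below 0.006 m and z of weight in the frame of leaf_m below 0.0055 m and contact force between weight and leaf_m above 1.2 N and z of tip_m in the frame of stand_m above 0.0563 m and linear speed of weight below 0.005 m/s and contact force between the fingers and weight below 0.1 N) or (horizontal distance between weight and tip_t below 0.006 m and z of weight in the frame of leaf_t below 0.0055 m and contact force between weight and leaf_t above 1.2 N and z of tip_t in the frame of stand_t above 0.0563 m and linear speed of weight below 0.005 m/s and contact force between the fingers and weight below 0.1 N)).
It fails at once if beaker, tape roll or bottle moved more than 25 mm or tipped (distance of any of beaker_c, tape_roll, amber_bottle from where it was at the start of the episode above 0.025 m or angle between any of beaker_c, tape_roll, amber_bottle's own z axis and vertical above 0.4 rad).
It also fails if it takes over 72 s, if anything falls off the work surface, if the arm or the gripper's body presses on something with over 40 N, if the wrist force passes 120 N, or if a joint passes its speed limit or range.

## Working session

There is one attempt and no reset: what is moved stays moved. The work goes in short steps, Python scripts to look and compute and a shell command to move; the robot and the scene stay as the last step left them, time stands still between calls to the robot, and variables do not carry over. Pictures are saved under pics/ and viewed, at most 10 in all, crops included, and the job is handed in when it is done.

```bash
mkdir -p pics; python3 - <<'E'
from plant import bot, vision
import cv2,json
for n in("scene","top"):
    c=vision.capture(n); cv2.imwrite(f"pics/{n}0.png",cv2.resize(c["color"][:,:,::-1],None,fx=1.5,fy=1.5,interpolation=cv2.INTER_CUBIC))
    print(n,c["K"].tolist(),c["R"].tolist(),c["t"].tolist())
o=bot.get_obs();print(o)
E
```

```text
scene [[361.0946626616986, 0.0, 251.83797414633514], [0.0, 361.0946626616986, 192.98296281354808], [0.0, 0.0, 1.0]] [[-0.7557808004088116, -0.6548183039329488, -0.0028931933554929255], [-0.3294444515451921, 0.3840504741831381, -0.8625378754731843], [0.5659167209753599, -0.6509364194098244, -0.5059842317764589]] [327.79922283606766, 346.0953753647387, 521.8743542564762]
top [[442.649934056802, 0.0, 263.72608608349736], [0.0, 442.649934056802, 185.2708900222133], [0.0, 0.0, 1.0]] [[0.021741618655955957, -0.9997595199399018, 0.0028643162806530993], [-0.9849995744290246, -0.02191101066250526, -0.17116000112873345], [0.1711816006259418, 0.000899945156220483, -0.9852390825103603]] [-240.38828118602166, 589.8279915583997, 1297.2643701338145]
{'time': 0.1, 'joint_positions': array([-1.43301639e+00,  3.42660578e-01,  1.52490522e+00, -5.12762563e-06,
        1.27539783e+00, -1.46012274e-01]), 'dq': array([-0.00130767, -0.00071405, -0.00374262, -0.00231257,  0.0012741 ,
       -0.00014217]), 'tau': array([ 1.76404235e-03, -4.32003880e+01, -2.44693816e+01,  7.19001051e-02,
        5.26130840e-02, -4.41042198e-05]), 'tool_pos': array([ 146.99776241, -503.88212702,  404.11606119]), 'tcp_rot': array([-3.14023556e+00, -1.94616997e-04,  2.83793574e-01]), 'contact_force': array([ 0.86384634,  0.40816815, -0.4937517 ]), 'moment': array([ 0.05846461, -0.01039061,  0.0120282 ]), 'finger_force': 0.0, 'grip_width': 91.84807472288124}
```

View pics/top0.png

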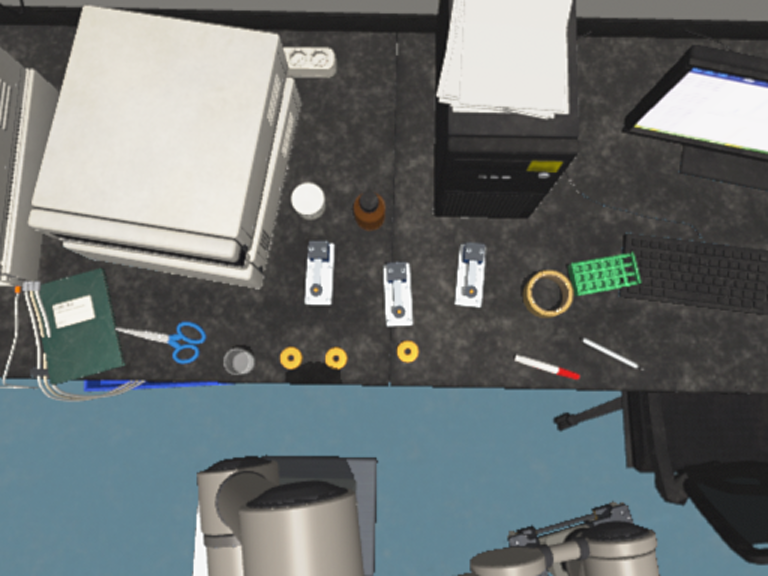

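View pics/scene0.png

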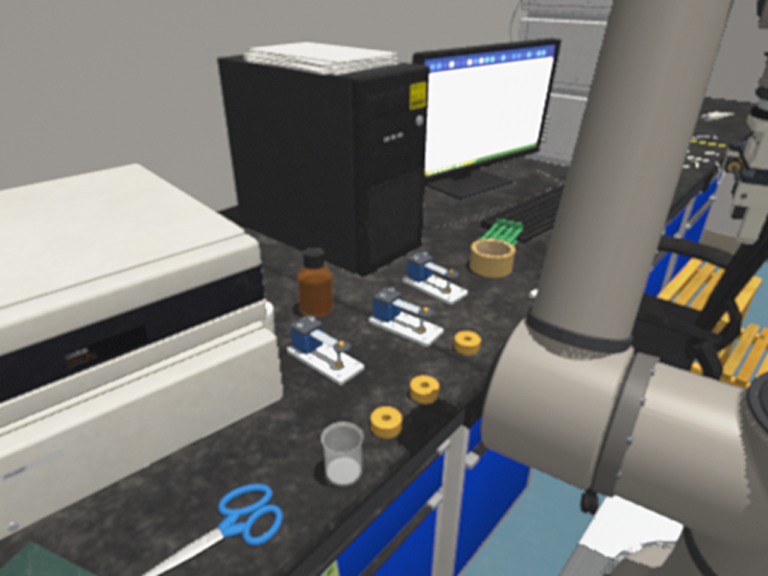

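The top view (1.5x) shows three stands at about (318,273), (398,293) and (471,273). Their pins are at (316,290), (398,312) and (470,290). Three brass rings lie at (291,358), (336,358) and (407,351). The beaker is at (239,361), the bottle at (369,210) and the tape at (549,293).

```bash
cat > h.py <<'E'
import numpy as np, cv2
from plant import bot, vision
def ray(c,uv,z):
    "world point at height z seen at pixel uv"
    d=c["R"].T@np.linalg.solve(c["K"],[*uv,1.]); o=-c["R"].T@c["t"]
    return o+d*(z-o[2])/d[2]
def proj(c,X):
    p=c["K"]@(c["R"]@np.asarray(X,float)+c["t"]); return p[:2]/p[2]
def blobs(m,amin):
    n,l,s,cc=cv2.connectedComponentsWithStats(m.astype(np.uint8))
    return [(cc[i],s[i]) for i in range(1,n) if s[i,4]>=amin]
def rel(X,yawabs=None):
    "shift from present tool pose in tool axes (to a TCP target)"
    from scipy.spatial.transform import Rotation as Ro
    o=bot.get_obs(); return Ro.from_euler('xyz',o['tcp_rot']).inv().apply(np.asarray(X)-o['tool_pos'])
E
python3 - <<'E'
from h import *
c=vision.capture("top");im=c["color"];hsv=cv2.cvtColor(im,cv2.COLOR_RGB2HSV)
H,S,V=[hsv[...,i].astype(int) for i in range(3)]
roi=np.zeros(H.shape,bool);roi[150:255,185:340]=1
m=roi&(H>10)&(H<32)&(S>120)&(V>70)
print("brass")
for cc,s in blobs(m,3): print(cc.round(1),s,ray(c,cc,10).round(1),ray(c,cc,20).round(1),ray(c,cc,57).round(1))
w=roi&(S<50)&(V>140)
print("base")
for cc,s in blobs(w,150):
    l=np.zeros(H.shape,np.uint8);n,lab=cv2.connectedComponents(w.astype(np.uint8))
    ys,xs=np.nonzero(w[s[1]:s[1]+s[3],s[0]:s[0]+s[2]]);P=np.array([ray(c,(x+s[0],y+s[1]),10)[:2] for x,y in zip(xs,ys)],np.float32)
    print(s,cv2.minAreaRect(P))
cv2.imwrite("pics/crop1.png",cv2.resize(im[150:250,190:340,::-1],None,fx=5,fy=5,interpolation=cv2.INTER_CUBIC))
E
```

```text
brass
[247.9 151. ] [243 150  11   3  26] [ 711.8 -174.5   10. ] [ 709.3 -174.9   20. ] [ 699.9 -176.4   57. ]
[210.2 192.8] [209 192   3   3   6] [574.4 -60.2  10. ] [572.8 -61.5  20. ] [567.2 -66.   57. ]
[314. 194.] [313 193   3   3   5] [ 577.9 -385.3   10. ] [ 576.3 -384.2   20. ] [ 570.6 -379.9   57. ]
[265.5 207.5] [265 207   2   2   4] [ 532.  -234.4   10. ] [ 530.8 -234.3   20. ] [ 526.3 -234.2   57. ]
[271.2 233.9] [264 227  15  15 174] [ 450.7 -253.8   10. ] [ 450.  -253.6   20. ] [ 447.7 -252.9   57. ]
[193.7 238.3] [186 231  16  16 180] [431.8 -15.7  10. ] [431.3 -17.3  20. ] [429.5 -23.   57. ]
[223.7 238.4] [217 231  15  16 175] [ 433.5 -107.9   10. ] [ 433.  -108.8   20. ] [ 431.1 -112.1   57. ]
base
[203 162  20  41 516] ((609.4856567382812, -66.89146423339844), (55.89426040649414, 129.4391632080078), 89.36033630371094)
[303 166  20  39 498] ((608.4014282226562, -383.0758972167969), (55.67813491821289, 122.92459106445312), 85.26713562011719)
[256 175  20  43 544] ((568.5419311523438, -232.09036254882812), (130.89791870117188, 55.709754943847656), 4.35135555267334)
```

View pics/crop1.png

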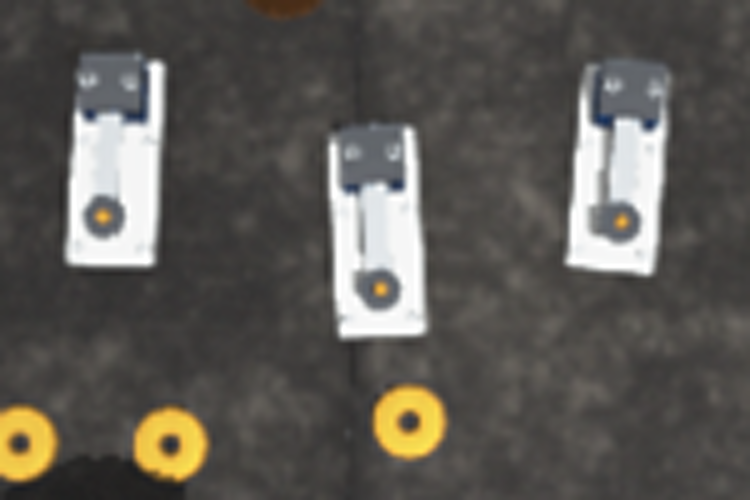

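The crop shows the three pins as orange dots on grey seats. The middle ring at about (272,234) native px is the farthest at 516 mm (the others are at 446 and 431 mm), so that is the weight. Next I refine with both cameras and check clearance to the white box.

```bash
python3 - <<'E'
from h import *
from scipy.optimize import least_squares
C={n:vision.capture(n) for n in("top","scene")}
def cen(c,X,r):
    im=c["color"].astype(float);u,v=proj(c,X).round().astype(int)
    w=np.clip(im[...,0]-im[...,2]-40,0,None);mk=np.zeros(w.shape);mk[v-r:v+r+1,u-r:u+r+1]=1;w*=mk
    M=cv2.moments(w);return np.array([M['m10'],M['m01']])/M['m00'],w.sum()
def tri(P):
    f=lambda X:np.concatenate([proj(C[n],X)-P[n] for n in P])
    s=least_squares(f,[520,-200,40]);return s.x,s.fun
for nm,X0,rt,rs in[("L",[567,-66,57],3,4),("M",[526,-234,57],3,4),("R",[570.5,-380,57],3,4),("ring",[450,-253.6,12],11,13),("ring2",[433,-108.8,12],11,13)]:
    P={};
    for n,r in(("top",rt),("scene",rs)): P[n],s=cen(C[n],X0,r)
    x,e=tri(P); print(nm,{n:P[n].round(1).tolist() for n in P},x.round(1),e.round(2),"top@z",ray(C["top"],P["top"],X0[2]).round(1))
for uv in((283,380),(275,330),(262,240)): print("box bottom/z",[ray(C["scene"],np.array(uv)/1.5,z).round(0) for z in(0,100,200)])
print([ray(C["top"],np.array((262,288))/1.5,z).round(0) for z in(0,100,200)])
E
```

```text
L {'top': [210.1, 192.8], 'scene': [227.1, 228.8]} [567.6 -65.5  56.7] [-0.09 -0.12  0.12  0.02] top@z [567.2 -65.8  57. ]
M {'top': [265.6, 207.4], 'scene': [283.5, 205.9]} [ 526.9 -234.5   56.5] [-0.03 -0.06  0.06  0.01] top@z [ 526.7 -234.6   57. ]
R {'top': [313.8, 193.9], 'scene': [300.6, 180.7]} [ 571.3 -379.3   56.1] [-0.08 -0.14  0.15  0.03] top@z [ 570.8 -379.4   57. ]
ring {'top': [271.4, 233.9], 'scene': [311.4, 226.8]} [ 450.1 -254.1   14.8] [ 0.01  0.03 -0.03 -0.  ] top@z [ 450.3 -254.1   12. ]
ring2 {'top': [223.7, 238.3], 'scene': [282.5, 257.6]} [ 433.8 -108.    15.2] [-0.06 -0.11  0.1   0.02] top@z [ 433.7 -108.    12. ]
box bottom/z [array([624.,  12.,   0.]), array([525.,  85., 100.]), array([426., 157., 200.])]
box bottom/z [array([743., -71.,   0.]), array([623.,  16., 100.]), array([503., 104., 200.])]
box bottom/z [array([1067., -300.,    0.]), array([ 890., -172.,  100.]), array([712., -44., 200.])]
[array([576.,  53.,   0.]), array([561.,  33., 100.]), array([545.,  12., 200.])]
```

Units first: shifts go in shares of 600 mm and turns go in shares of pi rad. So 527 mm is 0.8783, -303 mm is -0.505, -1.287 rad is -0.4097.

```bash
echo '[[0,0.8783,-0.505,0,-0.4097],[0,0.8783,-0.505,0,-0.4097],[0,0.8783,-0.505,0,-0.4097],[0,0.8783,-0.505,0,-0.4097],[0,0.8783,-0.505,0,-0.4097]]' | python3 -m crank; python3 - <<'E'
from h import *
o=bot.get_obs();print(o['time'],o['tool_pos'],o['tcp_rot'],rel([567.5,-65.6,277]),np.pi/2-o['tcp_rot'][2])
E
```

```text
time: 0.88
tool_pos: [364.5, -277.0, 404.9]
tcp_rot: [3.141, 0.0, 1.227]
contact_force: [1.3, -0.9, 0.8]
grip_width: 46.3
finger_force: 0.0
0.875 [ 364.54233021 -276.98751852  404.87773806] [3.14100660e+00 3.61675885e-04 1.22711438e+00] [267.45969633 119.78558768 127.85123554] 0.34368194256799534
```

In the tool's units: 267 mm is 0.445, 128 mm is 0.2133, -0.344 rad is -0.1095.

```bash
echo '[[0,0.445,0.2,0.1,-0.1095],[0,0.445,0.2,0.2133,-0.1095],[0,0.445,0.2,0.2133,-0.1095],[0,0.445,0.2,0.2133,-0.1095],[0,0.445,0.2,0.2133,-0.1095]]' | python3 -m crank >/dev/null;  echo '[[0,0,0,0,0],[0,0,0,0,0]]' | python3 -m crank; python3 - <<'E'
from h import *
o=bot.get_obs();print(o['time'],o['tool_pos'],o['tcp_rot'],rel([567.5,-65.6,257]),np.pi/2-o['tcp_rot'][2])
E
```

```text
time: 1.75
tool_pos: [562.1, -74.4, 280.4]
tcp_rot: [-3.141, 0.0, 1.566]
contact_force: [0.2, 0.3, 0.9]
grip_width: 0.4
finger_force: 0.0
1.75 [562.12877551 -74.41274397 280.43770321] [-3.14089831e+00  2.57831664e-04  1.56607394e+00] [ 8.8440533   5.34581845 23.43171754] 0.004722387410442508
```

In the tool's units: 35 mm is 0.0583, 9 mm is 0.015, -0.005 rad is -0.0016.

```bash
echo '[[0,0.015,0.0088,0.0583,-0.0016],[0,0.015,0.0088,0.0583,-0.0016],[0,0.015,0.0088,0.0583,-0.0016]]' | python3 -m crank; python3 - <<'E'
from h import *
o=bot.get_obs();print(o['time'],o['tool_pos'],o['contact_force'],rel([567.5,-65.6,241]))
c=vision.capture("scene");cv2.imwrite("pics/s1.png",cv2.resize(c["color"][170:270,160:310,::-1],None,fx=5,fy=5,interpolation=cv2.INTER_CUBIC))
E
```

```text
time: 2.12
tool_pos: [567.5, -66.5, 247.1]
tcp_rot: [3.14, 0.001, 1.569]
contact_force: [0.6, 0.6, 0.1]
grip_width: 0.2
finger_force: 0.0
2.125 [567.5061411  -66.52818562 247.07734814] [0.56459004 0.61108527 0.05556699] [ 0.93231089 -0.01706633  6.0766958 ]
```

View pics/s1.png

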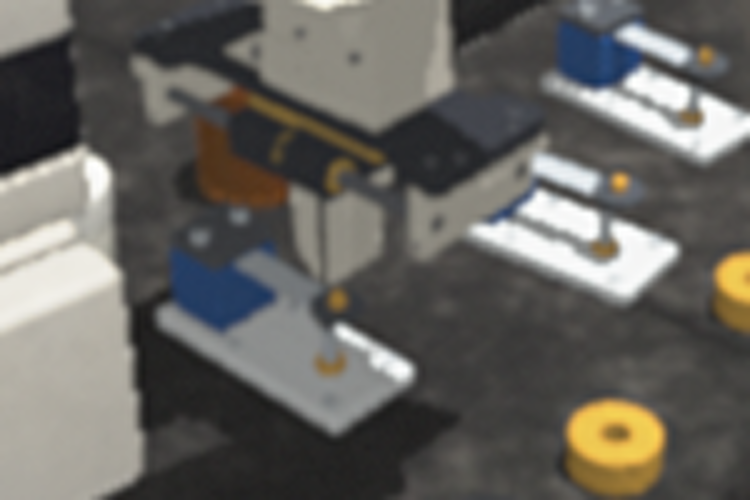

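The picture shows the closed fingertips at about (325,283) in the crop, just above the left pin at (338,300), so they are aligned. I go to contact height and take a force baseline.

In the tool's units: 7 mm is 0.0117, 1 mm is 0.0017.

```bash
cat > f.py <<'E'
from h import *
import sys
F=[];Z=[]
for i in range(int(sys.argv[1]) if len(sys.argv)>1 else 3):
    vision.capture("top");o=bot.get_obs();F.append(o['contact_force']);Z.append(o['tool_pos'])
print("t",round(o['time'],2),"F",np.mean(F,0).round(2),"sd",np.std(F,0).round(2),"tip",(np.mean(Z,0)-[0,0,178]).round(2))
E
echo '[[0,0.0017,0,0.0117,0],[0,0.0017,0,0.0117,0]]' | python3 -m crank>/dev/null; python3 f.py 4;  echo '[[0,0,0,0.0033,0],[0,0,0,0.0067,0],[0,0,0,0.01,0],[0,0,0,0.01,0]]' | python3 -m crank|grep force; python3 f.py
```

```text
t 2.62 F [ 0.15 -0.01 -0.2 ] sd [0.5  0.39 0.43] tip [567.57 -64.49  60.7 ]
contact_force: [-1.5, 0.4, 3.1]
finger_force: 1.7
t 3.27 F [-1.84 -0.35  3.44] sd [0.44 0.36 0.24] tip [567.52 -64.47  54.69]
```

In the tool's units: 3.4 mm is 0.0057, 3 mm is 0.005.

```bash
echo '[[0,0,0,0.0017,0],[0,0,0,0.0033,0],[0,0,0,0.005,0],[0,0,0,0.0057,0],[0,0,0,0.0057,0]]' | python3 -m crank|grep contact; python3 f.py; echo '[[0,0,0,0.0008,0],[0,0,0,0.0017,0],[0,0,0,0.0017,0]]' | python3 -m crank|grep contact; python3 f.py
```

```text
contact_force: [-3.0, -0.4, 6.3]
t 4.05 F [-3.47 -0.35  5.66] sd [0.22 0.36 0.67] tip [567.44 -64.45  51.28]
contact_force: [-4.2, -0.6, 7.1]
t 4.58 F [-3.06  0.17  6.6 ] sd [0.55 0.48 0.03] tip [567.43 -64.45  50.36]
```

In the tool's units: 1 mm is 0.0017, 0.5 mm is 0.0008.

```bash
echo '[[0,0,0,0.0008,0],[0,0,0,0.0017,0],[0,0,0,0.0017,0]]' | python3 -m crank|grep contact; python3 f.py; echo '[[0,0,0,0.0007,0],[0,0,0,0.0013,0],[0,0,0,0.0013,0]]' | python3 -m crank|grep contact; python3 f.py
```

```text
contact_force: [-3.5, 0.2, 7.5]
t 5.1 F [-4.09 -0.19  6.95] sd [0.25 0.44 0.33] tip [567.4  -64.44  49.43]
contact_force: [-4.4, 0.3, 7.9]
t 5.62 F [-4.28  0.32  8.15] sd [0.29 0.21 0.36] tip [567.39 -64.46  48.69]
```

In the tool's units: 1 mm is 0.0017, 0.5 mm is 0.0008.

```bash
echo '[[0,0,0,0.0008,0],[0,0,0,0.0017,0],[0,0,0,0.0017,0]]' | python3 -m crank|grep contact; python3 f.py; echo '[[0,0,0,0.0007,0],[0,0,0,0.0012,0],[0,0,0,0.0012,0]]' | python3 -m crank|grep contact; python3 f.py
```

```text
contact_force: [-5.6, 1.3, 11.2]
t 6.15 F [-5.41  0.53 11.87] sd [0.58 0.06 0.66] tip [567.39 -64.45  48.22]
contact_force: [-6.3, 0.4, 15.6]
t 6.67 F [-6.6   0.12 15.13] sd [0.33 0.43 0.1 ] tip [567.39 -64.46  48.02]
```

The force rose 8 → 12 → 15 N while the tip moved under 0.7 mm, so the left pin is on its stop. It is a stiff spring, about 0.8 N/mm, and it has been held for over half a second. Lifting and going to the middle stand.

In the tool's units: -170 mm is -0.2833, -40.5 mm is -0.0675.

```bash
echo '[[0,0,0,-0.0083,0],[0,0,0,-0.05,0],[0,-0.0917,-0.0217,-0.05,0],[0,-0.1833,-0.045,-0.05,0],[0,-0.2833,-0.0675,-0.05,0]]' | python3 -m crank>/dev/null; echo '[[0,0,0,0.0133,0],[0,0,0,0.0133,0],[0,0,0,0.0133,0]]' | python3 -m crank>/dev/null; python3 f.py 4; python3 -c "
from h import *
print(rel([526.9,-234.5,237]), np.pi/2-bot.get_obs()['tcp_rot'][2])"
```

```text
t 7.88 F [-0.16  0.09  0.19] sd [0.45 0.07 0.11] tip [ 527.47 -233.26   68.83]
[-1.01368132 -0.51523705  9.90606116] -0.0011393628216462837
```

In the tool's units: 13 mm is 0.0217, 11 mm is 0.0183.

```bash
echo '[[0,-0.002,-0.0008,0.0125,0],[0,-0.002,-0.0008,0.0125,0],[0,-0.002,-0.0008,0.015,0],[0,-0.002,-0.0008,0.0183,0],[0,-0.002,-0.0008,0.0217,0]]' | python3 -m crank|grep contact; python3 f.py; echo '[[0,0,0,0.0017,0],[0,0,0,0.0033,0],[0,0,0,0.005,0],[0,0,0,0.0067,0],[0,0,0,0.0067,0]]' | python3 -m crank|grep contact; python3 f.py
```

```text
contact_force: [-0.8, 0.5, 3.0]
t 8.65 F [-1.38 -0.01  2.81] sd [0.14 0.56 0.07] tip [ 526.38 -235.69   55.65]
contact_force: [-4.6, -0.3, 5.4]
t 9.43 F [-3.86 -0.57  5.95] sd [0.76 0.25 0.26] tip [ 526.31 -235.69   51.78]
```

In the tool's units: 1 mm is 0.0017, 0.5 mm is 0.0008.

```bash
echo '[[0,0,0,0.0008,0],[0,0,0,0.0017,0],[0,0,0,0.0017,0]]' | python3 -m crank|grep contact; python3 f.py; echo '[[0,0,0,0.0007,0],[0,0,0,0.0013,0],[0,0,0,0.0013,0]]' | python3 -m crank|grep contact; python3 f.py
```

```text
contact_force: [-4.6, -0.3, 6.7]
t 9.95 F [-4.99 -0.12  6.08] sd [0.71 0.42 0.54] tip [ 526.29 -235.69   50.88]
contact_force: [-5.2, 0.9, 8.8]
t 10.47 F [-4.94  0.03  8.94] sd [0.24 0.42 0.14] tip [ 526.26 -235.7    50.38]
```

In the tool's units: 0.8 mm is 0.0013, 0.4 mm is 0.0007.

```bash
echo '[[0,0,0,0.0007,0],[0,0,0,0.0013,0],[0,0,0,0.0013,0]]' | python3 -m crank|grep contact; python3 f.py 5
```

```text
contact_force: [-7.0, 0.3, 13.2]
t 11.1 F [-6.69  0.64 12.45] sd [0.31 0.5  0.55] tip [ 526.26 -235.72   50.14]
```

The middle pin is on its stop too: force rose 6 → 9 → 12.5 N with about 0.7 mm of tip movement. It is stiff as well, about 0.8 N/mm. On to the right stand.

In the tool's units: -144 mm is -0.24, 44.7 mm is 0.0745.

```bash
echo '[[0,0,0,-0.0083,0],[0,0,0,-0.05,0],[0,-0.0833,0.025,-0.05,0],[0,-0.1667,0.05,-0.05,0],[0,-0.24,0.0745,-0.05,0]]' | python3 -m crank>/dev/null; echo '[[0,0,0,0.0133,0],[0,0,0,0.0133,0],[0,0,0,0.0133,0]]' | python3 -m crank>/dev/null; python3 f.py 4; python3 -c "
from h import *
print(rel([571,-379.4,237]), np.pi/2-bot.get_obs()['tcp_rot'][2])"
```

```text
t 12.3 F [ 0.22  0.08 -0.11] sd [0.72 0.55 0.1 ] tip [ 571.35 -378.74   71.57]
[-0.43239529 -0.34715347 12.66465365] -0.000396709068133827
```

In the tool's units: 16 mm is 0.0267, 14 mm is 0.0233.

```bash
echo '[[0,-0.0008,-0.0005,0.0167,0],[0,-0.0008,-0.0005,0.0167,0],[0,-0.0008,-0.0005,0.02,0],[0,-0.0008,-0.0005,0.0233,0],[0,-0.0008,-0.0005,0.0267,0]]' | python3 -m crank|grep contact; python3 f.py; echo '[[0,0,0,0.0017,0],[0,0,0,0.0033,0],[0,0,0,0.005,0],[0,0,0,0.0067,0],[0,0,0,0.0067,0]]' | python3 -m crank|grep contact; python3 f.py
```

```text
contact_force: [0.0, 0.0, 1.2]
t 13.07 F [-0.36 -0.33  0.94] sd [0.32 0.37 0.18] tip [ 570.75 -380.21   54.99]
contact_force: [-1.5, 0.3, 2.4]
t 13.85 F [-1.37  0.17  2.95] sd [0.43 0.46 0.32] tip [ 570.81 -380.18   51.15]
```

In the tool's units: 3 mm is 0.005, 2 mm is 0.0033.

```bash
echo '[[0,0,0,0.0017,0],[0,0,0,0.0033,0],[0,0,0,0.005,0],[0,0,0,0.005,0]]' | python3 -m crank|grep contact; python3 f.py; echo '[[0,0,0,0.0008,0],[0,0,0,0.0017,0],[0,0,0,0.0017,0]]' | python3 -m crank|grep contact; python3 f.py;echo '[[0,0,0,0.0008,0],[0,0,0,0.0017,0],[0,0,0,0.0017,0]]' | python3 -m crank|grep contact; python3 f.py
```

```text
contact_force: [-1.0, 0.7, 3.2]
t 14.5 F [-1.71  0.28  2.99] sd [0.44 0.4  0.24] tip [ 570.85 -380.16   48.14]
contact_force: [-2.0, 0.2, 3.2]
t 15.03 F [-2.07  0.25  3.39] sd [0.21 0.24 0.33] tip [ 570.83 -380.17   47.12]
contact_force: [-2.4, 0.4, 5.9]
t 15.55 F [-2.82  0.03  6.25] sd [0.45 0.38 0.19] tip [ 570.83 -380.19   46.62]
```

Force jumped from 3.4 to 6.25 N, so this is the stop region. I press a little more and hold.

In the tool's units: 0.7 mm is 0.0012, 0.4 mm is 0.0007.

```bash
echo '[[0,0,0,0.0007,0],[0,0,0,0.0012,0],[0,0,0,0.0012,0],[0,0,0,0.0012,0]]' | python3 -m crank|grep contact; python3 f.py 3
```

```text
contact_force: [-2.7, 1.0, 8.5]
t 16.2 F [-3.72  0.92  8.66] sd [0.58 0.19 0.14] tip [ 570.84 -380.2    46.44]
```

All three are pressed, and the right spring is the soft one at about 0.28 N/mm. Now lift, turn so the fingers close along y, and go over the weight.

In the tool's units: 126 mm is 0.21, -120.6 mm is -0.201, 0.564 rad is 0.1795.

```bash
echo '[[0,0,0,-0.0083,0],[0,0,0,-0.0833,0],[0,0.0667,-0.0633,-0.0833,0.0598],[64,0.1417,-0.1333,-0.0833,0.1197],[64,0.21,-0.201,-0.0833,0.1795]]' | python3 -m crank>/dev/null; echo '[[64,0,0,0,0.0637],[64,0,0,0,0.1273],[64,0,0,0,0.191],[64,0,0,0,0.2546],[64,0,0,0,0.3205]]' | python3 -m crank >/dev/null; echo '[[64,0,0,0,0.0598],[64,0,0,0,0.0598]]' | python3 -m crank>/dev/null; python3 - <<'E'
from h import *
o=bot.get_obs();print(o['time'],o['tool_pos'],o['tcp_rot'],o['grip_width'],rel([450.2,-254.1,180.5]))
c=vision.capture("top");im=c["color"].astype(float);print(proj(c,[450,-254,12]))
cv2.imwrite("pics/t2.png",cv2.resize(c["color"][160:270,200:350,::-1],None,fx=5,fy=5,interpolation=cv2.INTER_CUBIC))
E
```

```text
17.7 [ 450.43773293 -253.99827945  273.20338962] [-3.14140139e+00 -2.37798544e-04 -1.16048161e-01] 64.01939927037506 [-0.24640065  0.14629343 92.70330736]
[271.3195606 234.0412623]
```

In the tool's units: 92.5 mm is 0.1542, 90 mm is 0.15.

```bash
echo '[[64,-0.0004,0.0003,0.1,0],[64,-0.0004,0.0003,0.1417,0],[64,-0.0004,0.0003,0.15,0],[64,-0.0004,0.0003,0.1542,0],[64,-0.0004,0.0003,0.1542,0]]' | python3 -m crank; python3 - <<'E'
from h import *
print(rel([450.2,-254.1,180.5]))
c=vision.capture("scene");cv2.imwrite("pics/s2.png",cv2.resize(c["color"][150:270,240:390,::-1],None,fx=5,fy=5,interpolation=cv2.INTER_CUBIC))
E
```

```text
time: 18.38
tool_pos: [450.4, -254.5, 181.9]
tcp_rot: [3.14, -0.002, -0.117]
contact_force: [-0.5, 0.1, -0.4]
grip_width: 63.7
finger_force: 0.0
[-0.27613605 -0.3529549   1.40307607]
```

View pics/s2.png

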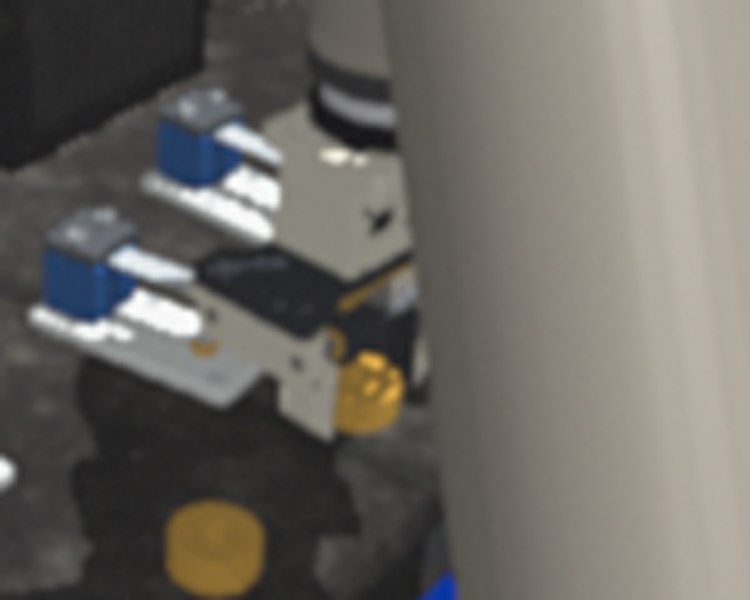

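The picture shows the ring at (370,395) in the crop, standing between the fingers. Closing on it.

In the tool's units: 1 mm is 0.0017.

```bash
echo '[[64,0,0,0.0017,0],[38,0,0,0.0017,0],[38,0,0,0.0017,0],[38,0,0,0.0017,0],[38,0,0,0.0017,0]]' | python3 -m crank; echo '[[38,0,0,0.0017,0],[38,0,0,0.0017,0],[38,0,0,-0.0333,0],[38,0,0,-0.1167,0],[38,0,0,-0.1333,0]]' | python3 -m crank; python3 - <<'E'
from h import *
o=bot.get_obs();print(o['tool_pos'],rel([571.1,-379.4,250]))
E
```

```text
time: 19.05
tool_pos: [450.0, -254.2, 180.0]
tcp_rot: [3.142, -0.0, -0.118]
contact_force: [-0.7, 0.2, 2.1]
grip_width: 43.5
finger_force: 30.0
time: 19.68
tool_pos: [450.6, -254.7, 262.4]
tcp_rot: [3.139, -0.004, -0.118]
contact_force: [-0.7, 0.9, -1.7]
grip_width: 43.7
finger_force: 30.0
[ 450.63485474 -254.65392438  262.3897535 ] [134.2147081  109.71407986  13.27303313]
```

In the tool's units: 134 mm is 0.2233, 120 mm is 0.2.

```bash
echo '[[38,0.0667,0.055,0,0],[38,0.1333,0.11,0,0],[38,0.2,0.1633,0,0],[38,0.2233,0.1828,0.02,0],[38,0.2233,0.1828,0.02,0]]' | python3 -m crank>/dev/null;  echo '[[38,0,0,0,0],[38,0,0,0,0]]' | python3 -m crank ; python3 f.py 4; python3 - <<'E'
from h import *
print(rel([570.9,-379.4,243]))
c=vision.capture("scene");cv2.imwrite("pics/s3.png",cv2.resize(c["color"][130:230,240:390,::-1],None,fx=5,fy=5,interpolation=cv2.INTER_CUBIC))
E
```

```text
time: 20.55
tool_pos: [569.9, -378.3, 248.3]
tcp_rot: [-3.142, 0.0, -0.117]
contact_force: [0.2, -0.5, -2.3]
grip_width: 43.3
finger_force: 30.0
t 20.75 F [-0.06  0.09 -1.32] sd [0.39 0.16 0.5 ] tip [ 570.05 -378.49   70.57]
[0.85650544 0.67890148 5.54424997]
```

View pics/s3.png

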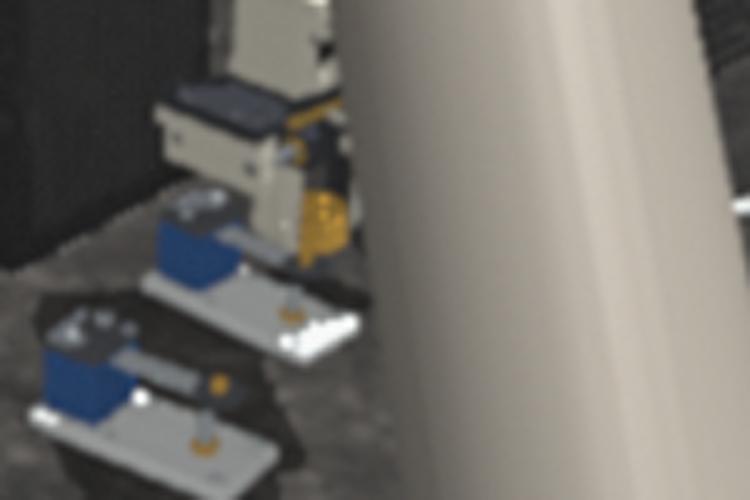

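The picture shows the ring at (325,225) in the crop, hanging right above the right pin at (303,253). The columns agree with the expected projection. Lowering it over the pin.

```bash
echo '[[38,0.0015,0.0012,0.0067,0],[38,0.0015,0.0012,0.0133,0],[38,0.0015,0.0012,0.0133,0]]' | python3 -m crank >/dev/null; python3 f.py 4; python3 -c "
from h import *
print(rel([570.9,-379.4,233.5]))"
```

```text
t 21.38 F [ 0.29 -0.31 -1.7 ] sd [0.37 0.52 0.28] tip [ 571.02 -379.7    61.75]
[-0.21021809 -0.31016962  6.46546997]
```

In the tool's units: 6.5 mm is 0.0108, 6 mm is 0.01.

```bash
echo '[[38,0,0,0.0025,0],[38,0,0,0.005,0],[38,0,0,0.0075,0],[38,0,0,0.01,0],[38,0,0,0.0108,0]]' | python3 -m crank >/dev/null; python3 f.py 4; python3 -c "
from h import *
print(rel([570.9,-379.4,233.5]))"
```

```text
t 22.2 F [-0.34  0.2  -1.67] sd [0.32 0.17 0.22] tip [ 571.03 -379.69   55.36]
[-0.19261581 -0.28167702 -0.02647065]
```

The force is unchanged at -1.67 N with the underside below the pin top, so the pin is in the hole. Lower onto the seat and let the spring take the load.

In the tool's units: 7 mm is 0.0117, 4.5 mm is 0.0075.

```bash
echo '[[38,0,0,0.0025,0],[38,0,0,0.005,0],[38,0,0,0.0075,0],[38,0,0,0.01,0],[38,0,0,0.0117,0]]' | python3 -m crank >/dev/null; python3 f.py 4
```

```text
t 23.02 F [-0.98  0.49  0.15] sd [0.37 0.27 0.4 ] tip [ 571.02 -379.72   48.45]
```

In the tool's units: -160 mm is -0.2667, -120 mm is -0.2.

```bash
echo '[[46,0,0,0,0],[48,0,0,0,0],[52,0,0,0,0],[58,0,0,0,0],[62,0,0,0,0]]' | python3 -m crank ; echo '[[62,0,0,0,0],[62,0,0,-0.0167,0],[62,0,0,-0.05,0],[62,0,0,-0.1167,0],[62,0,0,-0.2,0]]' | python3 -m crank ; echo '[[62,-0.0333,0,-0.05,0],[62,-0.1167,0.05,-0.1,0],[62,-0.2,0.1,-0.1,0],[62,-0.2667,0.1,-0.1,0],[62,-0.2667,0.1,-0.1,0]]' | python3 -m crank; python3 - <<'E'
from h import *
for n,s in(("scene",np.s_[130:230,240:390,::-1]),("top",np.s_[150:250,240:390,::-1])):
    c=vision.capture(n);cv2.imwrite(f"pics/{n}4.png",cv2.resize(c["color"][s],None,fx=5,fy=5,interpolation=cv2.INTER_CUBIC))
E
```

```text
time: 23.65
tool_pos: [571.0, -379.7, 226.4]
tcp_rot: [3.142, -0.0, -0.118]
contact_force: [0.1, 0.9, -0.2]
grip_width: 60.8
finger_force: 0.0
time: 24.28
tool_pos: [570.8, -379.5, 347.4]
tcp_rot: [-3.141, 0.001, -0.118]
contact_force: [1.0, -0.3, -0.5]
grip_width: 62.1
finger_force: 0.0
time: 24.9
tool_pos: [402.8, -420.6, 407.8]
tcp_rot: [3.141, -0.0, -0.121]
contact_force: [0.4, 0.5, 0.1]
grip_width: 62.0
finger_force: 0.0
```

View pics/scene4.png

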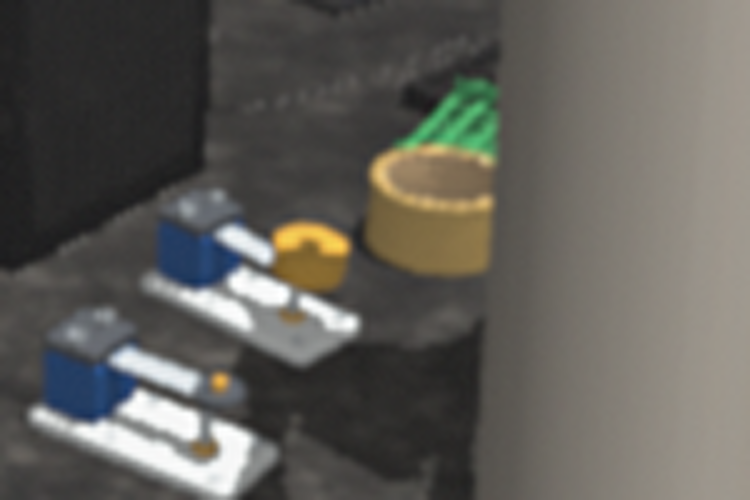

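View pics/top4.png

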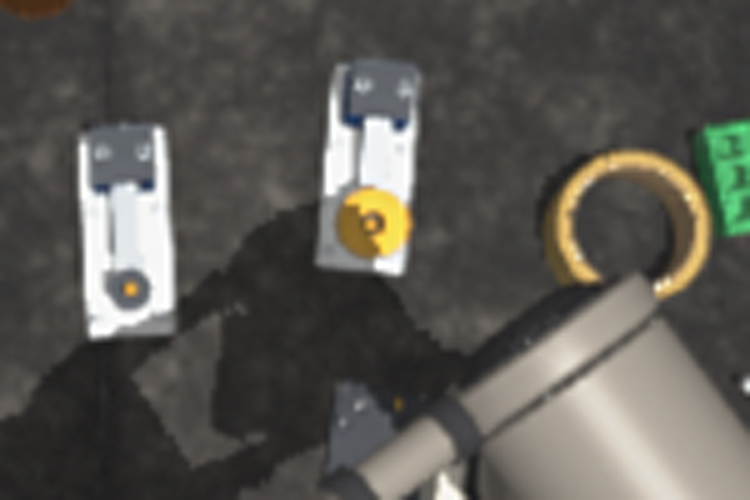

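Both pictures show the ring lying on the right spring, at (312,255) in the scene crop and (374,223) in the top crop. The pin is in its hole at (372,224), the leaf is bent down, the gripper is clear and the bystanders are untouched. After a short settling time I hand in.

```bash
echo '[[62,0,0,0,0],[62,0,0,0,0],[62,0,0,0,0],[62,0,0,0,0]]' | python3 -m crank | head -2; python3 -c "
from plant import bot
print(bot.close_job())"
```

```text
time: 25.5
tool_pos: [405.4, -420.4, 406.2]
the job is handed in; nothing more can be done
None
```

I pressed all three springs to their stops, left to right, with about 16.5 N the highest force measured; the right one is the softest (about 0.28 N/mm against 0.8 for the others), so the ring weight is on its pin, and I handed the job in at 25.5 s without getting a verdict back.

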